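# Hold the rover's bogie bar level over its chassis

### The arm

A 6-joint arm with a two-finger parallel gripper is mounted at the origin on the work surface. World frame = base frame: x ahead of the robot, y to its left, z up, the work surface at z = 0. Lengths are in m, angles in degrees, forces in N, time in s.
With the tool pointing down it reaches from about 0.4 to 0.825 m from the base axis. Payload 7 kg.
Tool frame: the origin (TCP) lies midway between the tips of the shut fingers; the grasp point (between the pads) lies 19 mm behind it (r.grip_point_offset is the z of the grasp point in the tool frame, in m); z points along the fingers, y is the line along which they close (so a half turn about z gives the same grasp; the last joint's range is limited). The gripper opens to 88 mm and grips with 3 to 60 N. Pads are 19 mm wide; open, the fingers measure 130 mm over their backs; the gripper's body (78 mm by 193 mm) begins 47 mm behind the grasp point.
Start: joints at [16.507, 20.546, 0.682, 0, -70.136, -16.507], TCP at [0.675, -0, 0.227] pointing down, gripper open.
Joint ranges: [-176.03, 176.03], [-82.01, 121.73], [-58.28, 71.71], [-173.87, 95.51], [-174.79, -0.11], [-173.66, 173.66]. Speed limits (degrees/s): [136.94, 136.94, 172.46, 180, 180, 180].

### API

Orientations are given as [roll, pitch, yaw] about the fixed x, y, z axes, in that order (R = Rz(yaw) Ry(pitch) Rx(roll)).
In Python, from plant import r, viewer, recognise, outline_of, pinpoint gives the robot as it stands.
- The arm moves only by the tool move_arm, never from a script. Its argument "targets" is a list of rows, each a list of 2 entries, a list of its own where there are three numbers: the shift along the tool's x, y, z in cm, then the turn, a rotation vector about the tool's x, y, z in rad. A call has 1 to 5 rows; each row is the pose to reach, as a shift and turn from the pose commanded when the call began, along the tool's axes at that moment; what a row does not reach only later rows make up. A row lasts 1/8 s, in which the tool goes at most 62.5 mm and 10.7 degrees, less where a joint would pass 70% of its speed; a pose out of reach is approached as far as the arm can. A call with a gripper value outside its range is refused whole. "jaw" is the finger opening in cm, from 0 to 8.76, set as the call begins (left out, the last holds). The fingers move at their own pace and stop on an object; "squeeze" is the grip in N (left out, the last holds). Time passes only in rows, so rows that repeat a pose let the fingers close. It gives the time, the measured TCP pose, the force, the opening and the grip force at its end, in the units of the state.
- r.get_state(): the state, without advancing time (a new reading comes with each control period).
- viewer.capture(name): name is "scene" or "side" or "wrist"; returns a dict with "image" (420x560x3 uint8, blue, green, red), "intrinsics" (3x3 intrinsics, pixels), "D" ([k1, k2, p1, p2, k3] as OpenCV has them; the pictures are not rectified), "camera_from_world" (4x4, takes a point from world to camera coordinates). Camera axes: x right, y up, looking along -z (the intrinsics and any distortion apply to the point x, -y, -z); pixel columns grow to the right and rows downward; lengths in m; the calibration is good to about 2 mm. A picture is of the moment at which its call begins. There is no depth.
- r.close_job(): hands the job in; it is judged then, once.
Trained networks look in the newest picture that a camera, given by its name, has taken for a name from the list of things; names that differ only in an ending like _2 or _b are one class to them, and where a whole thing is asked for, a point or a joint stands for the part that bears it (a point fixed in the world has none). Each returns a list of dicts, best first, with "score" (0 to 1); they miss things now and then, are a little off and sometimes report something else, mostly with a low value. They report only what shows in the picture. A call takes as long as a camera call.
- recognise(label, camera): "box" ([left, top, right, bottom] in pixels, round what is visible of it).
- outline_of(label, camera): "mask" (420x560 bool, what is visible of it) and "box" ([left, top, right, bottom] in pixels, round what is visible of it).
- pinpoint(label, camera): "location" ([row, column] in pixels: a listed point, or the origin of a listed thing).
The state is a dict: "time_s": time; "joints": joint angles; "qd": joint speeds; "joint_torque": joint torques, N m; "tcp_pos": TCP position; "eef_rot": TCP orientation; "contact_force": force on the tool from outside, world axes, zero at the start; "moment": the same for the moment, N m; "gripper_width": finger opening in m; "gripper_force": force on a finger pad.
Only numpy, scipy, OpenCV 4.12 (cv2) and the standard library are available. Lean on these libraries where they do the work, as an engineer would, in place of code of your own. Each camera call takes 0.05 s, during which the arm holds its last target. There are 200 camera calls.

### The job

Switch the motors off by turning the speed knob on the grey controller box fully anticlockwise to its end stop, then pick up the rover's bogie bar (the metal bar with twin wheels at one end) by its balance point. Hold it level and still with the bar about 80 mm above the tops of the two saddles on the wooden chassis, balance point over the cradle point, bar lined up with the saddles and wheels over the broad end, for a teammate to wire it. Finish while still holding it there, knob still off, and leave the tape, screwdriver and battery holder where they are.

Things in the scene. Friction and masses are not known exactly. Their poses are not given: they have to be found in the camera images.
- speed (a joint): Speed knob's angle, rad: 0 = off, at the anticlockwise end stop (seen from above); grows clockwise to 2.6. Starts between 0.6 and 1.3. Light friction (0.04 N m), stays where it is left.
- speed_grip (a point): On the knob's upright axis, 82 mm above the table: where to grip. Black knob: a disc 44 mm across carrying an upright bar grip 42 mm long, 14 mm wide, 32 mm high, whose top is 7 mm above this point. x runs along the bar grip and turns with the knob, z is up. A white line on top marks the bar's -x end.
- controller: Fixed grey box 100 (x) x 130 (y) x 45 mm high, origin at the centre of its underside; the knob sits at the middle of its top. When off, the knob's bar grip lies along the box's x (its short side), white line towards the long side with the black panel (-x, nearest the robot).
- bogie_balance (a point): Balance point of the loose bogie bar, on the bar's centre line, 30 mm above the table at the start. Aluminium bar 16 mm wide, 16 mm high, 240 mm long, from 170 mm behind this point (-x) to 70 mm ahead (+x): the point is 50 mm from the bar's middle, towards the wheels, 40 mm short of the tyres. x along the bar, z up. 0.25 to 0.4 kg.
- bogie_wheels (a point): Centre of the bogie's twin wheels, at bar height, 70 mm from the balance point along the bogie's x: black tyres 60 mm in diameter, 84 mm wide over all, fixed to the bogie, yellow hub between. The bogie starts standing on these wheels and on a black skid foot (20 x 50 mm) under the bar's other end.
- cradle (a point): Cradle point of the fixed rover chassis: 60 mm above the table, level with the tops of its two saddles; the bogie's balance point belongs straight above it. x runs along the chassis towards its broad end, z is up. The black U-shaped saddles stand on the centre line at x = -120 and +22 mm, 40 mm wide, slots 20 mm wide along x.
- chassis: Fixed rover chassis, origin on its underside straight below the cradle point, same axes. Dark wooden deck 10 mm thick from x = -150 to +120 mm, 66 mm wide, and 120 mm wide from +20 to +120 mm: the broad end, where the wheels belong. Nothing on it is higher than the saddles, 60 mm.
- tape: Bystander: blue roll of tape, 90 mm in diameter, 19 mm high, lying flat; origin at the centre of its underside.
- driver: Bystander: screwdriver with a red handle, lying on the table beyond the work; origin on its underside.
- cells: Bystander: black battery holder with four cells, 75 x 85 x 22 mm; origin at the centre of its underside.

How it is judged (in metres and radians):
On the way, in this order (a step that is already met when the one before it is completed fails the run):
1. the knob is turned off while the bogie still stands where it was (value of joint speed below 0.08 rad and distance of bogie_balance from where it was at the start of the episode below 0.02 m), for 0.2 s.
2. the bogie is lifted clear of the table in the fingers (value of joint speed below 0.08 rad and height (world z) of bogie_balance above 0.07 m and contact force between the fingers and bogie above 1 N), for 0.2 s.
At the end, for the whole second after the job is handed in: Knob within 0.08 rad of off. Bogie held still in the fingers within 20 mm of its balance point, clear of the chassis, level within 5 deg, balance point 50 to 125 mm above the saddle tops and within 25 mm sideways of the cradle point, bar along the chassis within 8 deg, wheels over the broad end (value of joint speed below 0.08 rad and angle between bogie_balance's own z axis and vertical below 0.087 rad and horizontal distance between bogie_balance and cradle below 0.025 m and z of bogie_balance in the frame of cradle between 0.05 and 0.125 m and angle between the x axis of bogie_balance and the x axis of cradle, either way round below 0.14 rad and x of bogie_wheels in the frame of cradle above 0.03 m and x of the grasp point in the frame of bogie_balance between -0.02 and 0.02 m and contact force between the fingers and bogie above 1 N and contact force between bogie and chassis below 0.05 N and linear speed of bogie below 0.03 m/s); the arm keeps its last pose, push and grip.
It fails at once if a bystander is moved by more than 30 mm (distance of any of tape, driver, cells from where it was at the start of the episode above 0.03 m).
It also fails if it takes over 61 s, if anything falls off the work surface, if the arm or the gripper's body presses on something with over 40 N, if the wrist force passes 120 N, or if a joint passes its speed limit or range.

## Working session

There is one attempt and no reset: what is moved stays moved. The work goes in short steps, Python scripts to look and compute and a tool call to move; the robot and the scene stay as the last step left them, time stands still between calls to the robot, and variables do not carry over. Pictures are saved under pics/ and viewed, at most 10 in all, crops included, and the job is handed in when it is done.

Besides the shell and the picture viewer there is one more tool, called after "Call:" in YAML: its name, and indented under it one key for each argument. move_arm: Moves the arm, as the interface text tells. Its arguments: {"type":"object","properties":{"targets":{"type":"array","items":{"type":"array"}},"jaw":{"type":"number"},"squeeze":{"type":"number"}},"required":["targets"]}

```bash
mkdir -p pics; ls; python3 - <<'E'
from plant import r, viewer, recognise, outline_of, pinpoint
import cv2
for c in ["scene","side"]:
    d=viewer.capture(c); cv2.imwrite(f"pics/{c}0.png",d["image"])
    for n in ["speed_grip","controller","bogie_balance","bogie_wheels","cradle","chassis","tape","driver","cells"]:
        print(c,n,[(round(p["score"],2),[round(float(v)) for v in p["location"]]) for p in pinpoint(n,c)[:2]])
print(r.get_state())
E
```

```text
pics
scene speed_grip [(0.64, [152, 136])]
scene controller [(0.81, [176, 145]), (0.38, [143, 387])]
scene bogie_balance [(0.91, [198, 260])]
scene bogie_wheels [(0.85, [230, 258])]
scene cradle [(0.84, [144, 386])]
scene chassis [(0.91, [160, 383])]
scene tape [(0.63, [305, 325])]
scene driver [(0.56, [298, 213])]
scene cells [(0.56, [285, 407])]
side speed_grip [(0.52, [170, 366])]
side controller [(0.81, [200, 360])]
side bogie_balance [(0.73, [233, 301])]
side bogie_wheels []
side cradle [(0.86, [321, 334]), (0.61, [213, 231])]
side chassis [(0.71, [351, 332]), (0.59, [228, 270])]
side tape [(0.82, [260, 183])]
side driver [(0.8, [210, 230])]
side cells [(0.61, [312, 161])]
{'time_s': 1.0, 'joints': array([ 1.65042421e+01,  2.05454882e+01,  6.82174931e-01, -1.68061595e-03,
       -7.01365423e+01, -1.65055565e+01]), 'qd': array([-0.03917301, -0.01292864,  0.04849696,  0.05874981, -0.0049627 ,
        0.01552654]), 'joint_torque': array([-6.49702979e-04, -5.82393193e+01,  2.93304330e+01,  7.00266212e+00,
        1.23659291e-02, -2.93074493e-05]), 'tcp_pos': array([ 6.74971029e-01, -4.12239983e-05,  2.26567447e-01]), 'eef_rot': array([ 1.79999689e+02,  1.55654185e-03, -9.00018854e+01]), 'contact_force': array([0.78404255, 0.53629241, 0.5361289 ]), 'moment': array([-0.02047885, -0.02963071, -0.04492964]), 'gripper_force': 0.0, 'gripper_width': 0.08788306135374371}
```

View pics/scene0.png

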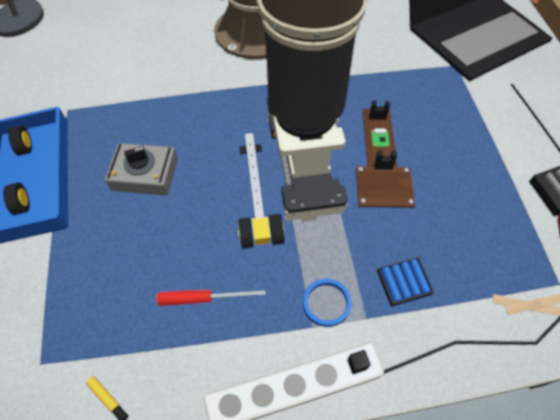

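View pics/side0.png

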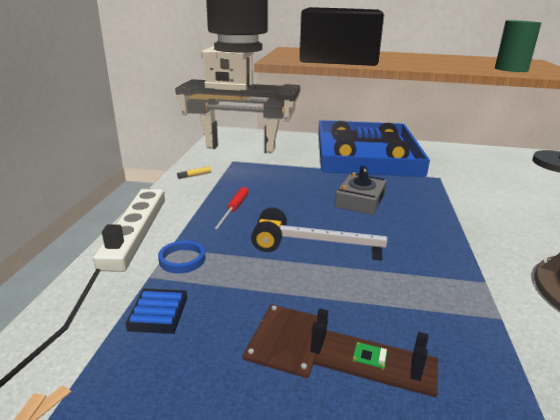

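The scene view shows the controller at about (141,168) with its knob at (136,157). The bogie runs from (250,137) to the wheels at (262,230), and the chassis is at (385,165) with its broad end downwards. The side view agrees. Next I'll fit the poses from the masks and points.

```bash
cat > h.py <<'E'
import numpy as np, cv2
from scipy.optimize import least_squares, minimize
from plant import r, viewer, recognise, outline_of, pinpoint
F=np.diag([1.,-1,-1])
def proj(d,P):
    T=d["camera_from_world"]; R=F@T[:3,:3]; t=F@T[:3,3]
    return cv2.projectPoints(np.asarray(P,float).reshape(-1,3),cv2.Rodrigues(R)[0],t,d["intrinsics"],np.array(d["D"],float))[0].reshape(-1,2)
def ray(d,rc):
    T=d["camera_from_world"]; R=F@T[:3,:3]; t=F@T[:3,3]
    u=cv2.undistortPoints(np.array([[[rc[1],rc[0]]]],float),d["intrinsics"],np.array(d["D"],float)).ravel()
    return -R.T@t, R.T@np.array([u[0],u[1],1])
def onz(d,rc,z):
    o,v=ray(d,rc); return o+v*(z-o[2])/v[2]
def pose(p,pts):
    c,s=np.cos(p[2]),np.sin(p[2]); P=np.asarray(pts,float)
    return np.c_[p[0]+c*P[:,0]-s*P[:,1],p[1]+s*P[:,0]+c*P[:,1],P[:,2]]
def box(x0,x1,y0,y1,z0,z1): return np.array([[x,y,z] for x in(x0,x1) for y in(y0,y1) for z in(z0,z1)])
def sil(d,p,parts):
    m=np.zeros((420*4,560*4),np.uint8)
    for b in parts:
        h=cv2.convexHull((proj(d,pose(p,b))*4+1.5).astype(np.float32)); cv2.fillConvexPoly(m,np.round(h).astype(int),255)
    return cv2.resize(m,(560,420),interpolation=cv2.INTER_AREA)/255.
def fit(views,p0,parts):
    "views: list of (capture, mask)"
    f=lambda p:sum(np.abs(sil(d,p,parts)-m).sum()/m.sum() for d,m in views)
    s=np.array([[0,0,0],[.02,0,0],[0,.02,0],[0,0,.15]])+p0
    o=minimize(f,p0,method="Nelder-Mead",options=dict(initial_simplex=s,xatol=1e-4,fatol=1e-4)); return o.x,o.fun/len(views)
CTRL=[box(-.05,.05,-.065,.065,0,.045)]
CHAS=[box(-.15,.12,-.033,.033,0,.01),box(.02,.12,-.06,.06,0,.01)]
E
python3 - <<'E'
from h import *
D={c:viewer.capture(c) for c in("scene","side")}
z=dict(speed_grip=.082,controller=0,bogie_balance=.03,bogie_wheels=.03,cradle=.06,chassis=0)
for n in z:
  for c in D:
    for p in pinpoint(n,c)[:1]: print(n,c,onz(D[c],p["location"],z[n]).round(3))
for n in("controller","chassis","bogie_balance","speed_grip"):
  for c in D:
    o=outline_of(n,c)
    print(n,c,[(round(q["score"],2),np.round(q["box"]),q["mask"].sum()) for q in o[:2]])
    if o: np.save(f"m_{n}_{c}.npy",o[0]["mask"])
E
```

```text
speed_grip scene [ 0.447 -0.299  0.082]
speed_grip side [ 0.437 -0.306  0.082]
controller scene [ 0.446 -0.305  0.   ]
controller side [ 0.442 -0.315  0.   ]
bogie_balance side [ 0.564 -0.065  0.03 ]
bogie_wheels scene [ 0.632 -0.065  0.03 ]
bogie_wheels side [ 0.633 -0.073  0.03 ]
cradle scene [0.487 0.221 0.06 ]
cradle side [0.487 0.21  0.06 ]
chassis scene [0.492 0.22  0.   ]
controller scene [(0.56, array([105., 146., 182., 192.]), np.int64(3154))]
controller side [(0.9, array([336., 164., 387., 211.]), np.int64(1559))]
chassis scene [(0.72, array([359., 100., 417., 209.]), np.int64(4146))]
chassis side [(0.75, array([242., 304., 436., 400.]), np.int64(9145)), (0.48, array([333., 164., 388., 213.]), np.int64(1713))]
bogie_balance scene [(0.6, array([237., 134., 285., 252.]), np.int64(2153))]
bogie_balance side [(0.76, array([250., 206., 390., 260.]), np.int64(2434))]
speed_grip scene [(0.65, array([124., 150., 148., 170.]), np.int64(432))]
speed_grip side []
```

```bash
cat >> h.py <<'E'
a=np.linspace(0,2*np.pi,32)
def cyl_z(x,y,R,z0,z1): return np.array([[x+R*np.cos(t),y+R*np.sin(t),z] for t in a for z in(z0,z1)])
def cyl_y(x,z,R,y0,y1): return np.array([[x+R*np.cos(t),y,z+R*np.sin(t)] for t in a for y in(y0,y1)])
CTRL+=[cyl_z(0,0,.022,.045,.057)]
CHAS+=[box(-.127,-.113,-.02,.02,0,.06),box(.015,.029,-.02,.02,0,.06)]
BOG=[box(-.17,.07,-.008,.008,.022,.038),cyl_y(.07,.03,.03,-.042,.042),box(-.17,-.15,-.025,.025,0,.022)]
E
python3 - <<'E'
from h import *
D={c:viewer.capture(c) for c in("scene","side")}
for n,parts,p0 in(("controller",CTRL,[.445,-.305,-.1]),("chassis",CHAS,[.49,.22,0]),("bogie_balance",BOG,[.564,-.068,0.])):
  for cs in (["scene"],["side"],["scene","side"]):
    V=[(D[c],np.load(f"m_{n}_{c}.npy").astype(float)) for c in cs]
    p,e=fit(V,np.array(p0),parts); print(n,cs,p.round(4),np.degrees(p[2]).round(1),round(e,3))
# crop of knob for viewing
a=cv2.resize(D["scene"]["image"][135:205,95:190],None,fx=5,fy=5,interpolation=cv2.INTER_CUBIC)
b=cv2.resize(D["side"]["image"][155:220,325:400],None,fx=4,fy=4,interpolation=cv2.INTER_CUBIC)
b=cv2.copyMakeBorder(b,0,a.shape[0]-b.shape[0],0,0,cv2.BORDER_CONSTANT)
cv2.imwrite("pics/knob.png",np.hstack([a,b]))
E
```

```text
controller ['scene'] [ 0.4415 -0.3023 -0.2394] -13.7 0.043
controller ['side'] [ 0.4393 -0.3095 -0.2067] -11.8 0.117
controller ['scene', 'side'] [ 0.4412 -0.3023 -0.2252] -12.9 0.093
chassis ['scene'] [ 0.4872  0.2194 -0.1717] -9.8 0.042
chassis ['side'] [ 0.4846  0.2179 -0.1723] -9.9 0.034
chassis ['scene', 'side'] [ 0.4855  0.2187 -0.1731] -9.9 0.046
bogie_balance ['scene'] [ 0.5656 -0.0665 -0.0134] -0.8 0.133
bogie_balance ['side'] [ 0.5627 -0.068  -0.0136] -0.8 0.078
bogie_balance ['scene', 'side'] [ 0.5643 -0.067  -0.0106] -0.6 0.121
```

View pics/knob.png

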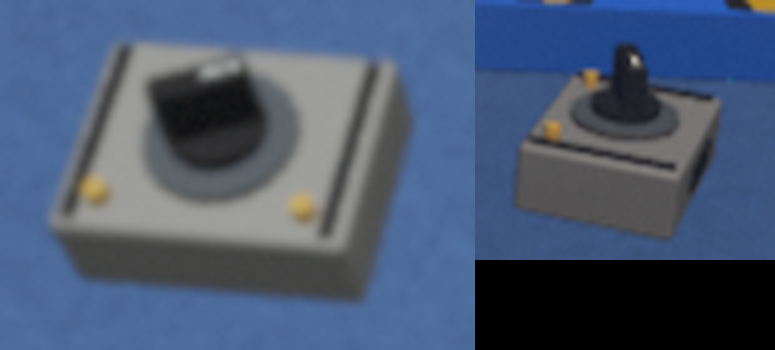

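The knob close-up shows the white line at the bar's right end, near (220,68), so the knob is turned clockwise by roughly 1 rad. I'll move above it and measure its angle with the wrist camera.

Call:
move_arm:
  targets:
    - [[6, 4.7, 0], [0, 0, -0.1]]
    - [[12, 9.3, 0], [0, 0, -0.2]]
    - [[18, 14, 0], [0, 0, -0.3]]
    - [[24, 18.6, 0], [0, 0, -0.35]]
    - [[30.3, 23.4, 0], [0, 0, -0.35]]

```text
time_s: 2.82
tcp_pos: [0.4824, -0.2485, 0.2269]
eef_rot: [-180.0, -0.0, -69.9]
contact_force: [0.6, -0.6, 0.4]
gripper_width: 0.0876
gripper_force: 0.0
```

Call:
move_arm:
  targets:
    - [[0, 0, 0], [0, 0, 0]]
    - [[0, 0, 0], [0, 0, 0]]

```text
time_s: 3.08
tcp_pos: [0.4838, -0.2474, 0.2269]
eef_rot: [-180.0, -0.0, -70.0]
contact_force: [0.8, -0.4, -0.0]
gripper_width: 0.0879
gripper_force: 0.0
```

```bash
python3 - <<'E'
from h import *
D={c:viewer.capture(c) for c in("wrist","scene")}
for c in D:
  cv2.imwrite(f"pics/{c}1.png",D[c]["image"])
  for n in("speed_grip","controller"):
    print(c,n,[(round(p["score"],2),onz(D[c],p["location"],.082 if n[0]=="s" else 0).round(4)) for p in pinpoint(n,c)[:1]])
print(-D["wrist"]["camera_from_world"][:3,:3].T@D["wrist"]["camera_from_world"][:3,3])
s=r.get_state(); print(s["joints"].round(1),s["tcp_pos"].round(4),s["eef_rot"].round(2))
E
```

```text
wrist speed_grip [(0.93, array([ 0.4448, -0.3031,  0.082 ]))]
wrist controller [(0.69, array([ 0.4426, -0.303 ,  0.    ]))]
scene speed_grip [(0.76, array([ 0.4467, -0.2975,  0.082 ]))]
scene controller [(0.79, array([ 0.4497, -0.3044,  0.    ]))]
[ 0.51080189 -0.3191566   0.38465496]
[ -6.3   8.2 -16.    0.  -65.8  26.4] [ 0.4843 -0.2464  0.2264] [ 1.7998e+02  1.0000e-02 -6.9860e+01]
```

View pics/wrist1.png

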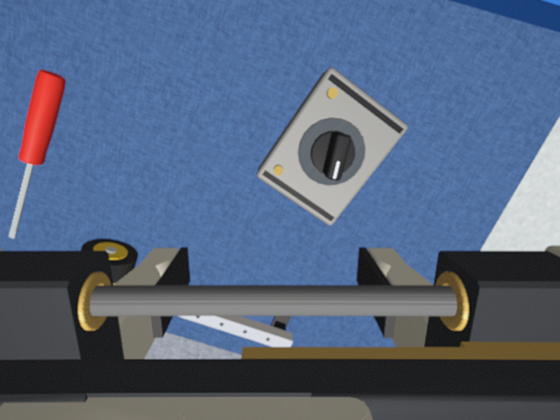

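The wrist view is clear: box corners at (332,70), (407,128), (330,223), (259,177), knob centre near (335,152), and white line from (338,158) to (334,178).

```bash
python3 - <<'E'
from h import *
d=viewer.capture("wrist")
o=outline_of("controller","wrist")
p,e=fit([(d,o[0]["mask"].astype(float))],np.array([.4415,-.3023,-.23]),CTRL); print(p.round(4),np.degrees(p[2]).round(1),round(e,3))
g=cv2.cvtColor(d["image"],cv2.COLOR_BGR2GRAY); 
m=np.zeros_like(g); cv2.circle(m,(335,155),26,1,-1)
ys,xs=np.where((g>150)&(m>0)); print(len(xs),xs.mean(),ys.mean())
n,l,st,_=cv2.connectedComponentsWithStats(((g>150)&(m>0)).astype(np.uint8)); print(st)
W=np.array([onz(d,(y,x),.089)[:2] for y,x in zip(ys,xs)])
c=W.mean(0); u,s,v=np.linalg.svd(W-c); print("white c",c.round(4),"dir",np.degrees(np.arctan2(*v[0][::-1])),s)
k=onz(d,pinpoint("speed_grip","wrist")[0]["location"],.082)[:2]
for q in(k,p[:2]): w=q-c; print("bar +x yaw from centre",np.degrees(np.arctan2(w[1],w[0])),np.linalg.norm(w))
a=cv2.resize(d["image"][110:195,285:390],None,fx=6,fy=6,interpolation=cv2.INTER_CUBIC)
cv2.imwrite("pics/k2.png",a)
E
```

```text
[ 0.4434 -0.3016 -0.2605] -14.9 0.025
68 336.9117647058824 169.0
[[     0      0    560    420 235132]
 [   334    160      7     19     68]]
white c [ 0.4406 -0.2905] dir 99.09048547879092 [0.03747047 0.00803607]
bar +x yaw from centre -76.38014620498372 0.014112720037021444
bar +x yaw from centre -75.91840406131537 0.011500614217754663
```

View pics/k2.png

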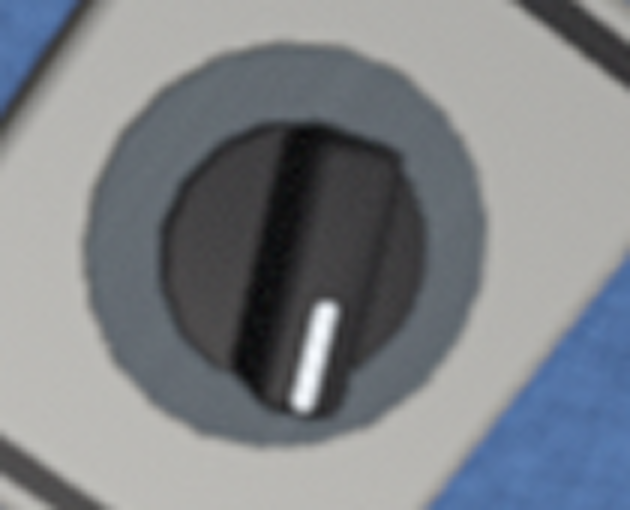

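Call:
move_arm:
  targets:
    - [[3.84, 5.69, 0], [0, 0, 0.175]]
    - [[3.84, 5.69, 0], [0, 0, 0.175]]
    - [[3.84, 5.69, 5], [0, 0, 0.175]]
    - [[3.84, 5.69, 9], [0, 0, 0.175]]
    - [[3.84, 5.69, 12], [0, 0, 0.175]]
  jaw: 6

```text
time_s: 4.15
tcp_pos: [0.4432, -0.3023, 0.1049]
eef_rot: [179.9, 0.0, -79.9]
contact_force: [-0.2, 0.0, 0.8]
gripper_width: 0.06
gripper_force: 0.0
```

```bash
python3 - <<'E'
from h import *
d=viewer.capture("wrist")
for i in range(1):
  q=pinpoint("speed_grip","wrist"); print([(round(p["score"],2),onz(d,p["location"],.082).round(4)) for p in q[:1]])
s=r.get_state(); print(s["tcp_pos"].round(4),s["eef_rot"].round(2),s["gripper_width"])
E
```

```text
[(0.6, array([ 0.4434, -0.303 ,  0.082 ]))]
[ 0.4415 -0.3017  0.1035] [ 1.797e+02  1.700e-01 -7.995e+01] 0.060077389320444985
```

Call:
move_arm:
  targets:
    - [[0, 0, 2.2], [0, 0, 0]]
    - [[0, 0, 4], [0, 0, 0]]
    - [[0, 0, 4], [0, 0, 0]]

```text
time_s: 4.62
tcp_pos: [0.4435, -0.3026, 0.0668]
eef_rot: [179.9, 0.0, -79.9]
contact_force: [-0.7, -0.5, -0.4]
gripper_width: 0.0601
gripper_force: 0.0
```

Call:
move_arm:
  targets:
    - [[0, 0, 0], [0, 0, 0]]
    - [[0, 0, 0], [0, 0, 0]]
    - [[0, 0, 0], [0, 0, 0]]
    - [[0, 0, 0], [0, 0, 0]]
    - [[0, 0, 0], [0, 0, 0]]
  jaw: 0
  squeeze: 15

```text
time_s: 5.25
tcp_pos: [0.4427, -0.3028, 0.0666]
eef_rot: [179.9, 0.0, -80.0]
contact_force: [-12.4, -7.0, 9.4]
gripper_width: 0.0157
gripper_force: 6.8
```

Call:
move_arm:
  targets:
    - [[0, 0, 0], [0, 0, 0]]
    - [[0, 0, 0], [0, 0, 0]]
    - [[0, 0, 0], [0, 0, 0]]

```text
time_s: 5.62
tcp_pos: [0.4417, -0.3031, 0.0666]
eef_rot: [179.8, 0.0, -80.0]
contact_force: [-6.0, -1.9, 5.6]
gripper_width: 0.0142
gripper_force: 15.0
```

Call:
move_arm:
  targets:
    - [[0, 0.2, 0], [0, 0, -0.15]]
    - [[0, 0.2, 0], [0, 0, -0.32]]
    - [[0, 0.2, 0], [0, 0, -0.5]]
    - [[0, 0.2, 0], [0, 0, -0.68]]
    - [[0, 0.2, 0], [0, 0, -0.86]]

```text
time_s: 6.25
tcp_pos: [0.4424, -0.3027, 0.0667]
eef_rot: [-179.9, -0.1, -30.4]
contact_force: [2.6, 4.9, 0.6]
gripper_width: 0.0138
gripper_force: 15.0
```

```bash
python3 - <<'E'
from h import *
s=r.get_state()
for k in("tcp_pos","eef_rot","contact_force","moment","gripper_width","joints"): print(k,np.round(s[k],3))
E
```

```text
tcp_pos [ 0.442 -0.303  0.067]
eef_rot [-1.7994e+02 -6.5000e-02 -3.0365e+01]
contact_force [2.598 4.921 0.585]
moment [ 1.591 -0.872 -0.012]
gripper_width 0.014
joints [-1.3448e+01  1.6846e+01 -2.8489e+01 -5.4000e-02 -4.4585e+01  7.3122e+01]
```

Call:
move_arm:
  targets:
    - [[0, 0, 0], [0, 0, -0.15]]
    - [[0, 0, 0], [0, 0, -0.27]]
    - [[0, 0, 0], [0, 0, -0.33]]
    - [[0, 0, 0], [0, 0, -0.37]]
    - [[0, 0, 0], [0, 0, -0.37]]

```text
time_s: 6.88
tcp_pos: [0.4429, -0.3026, 0.0667]
eef_rot: [-180.0, -0.1, -9.5]
contact_force: [3.3, 4.4, -0.7]
gripper_width: 0.0149
gripper_force: 15.9
```

```bash
python3 - <<'E'
from h import *
s=r.get_state()
for k in("tcp_pos","eef_rot","contact_force","moment","gripper_width"): print(k,np.round(s[k],3))
d=viewer.capture("wrist"); cv2.imwrite("pics/w3.png",d["image"])
E
```

```text
tcp_pos [ 0.443 -0.303  0.067]
eef_rot [-1.79951e+02 -1.38000e-01 -9.50700e+00]
contact_force [ 3.293  4.397 -0.694]
moment [ 1.651 -1.356 -0.408]
gripper_width 0.015
```

The reaction moment of -0.41 N m and the widened jaw show the knob is against its stop. I'll release and rise.

Call:
move_arm:
  targets:
    - [[0, 0, 0], [0, 0, 0]]
    - [[0, 0, 0], [0, 0, 0]]
    - [[0, 0, -4], [0, 0, 0]]
    - [[0, 0, -9], [0, 0, 0]]
    - [[0, 0, -14], [0, 0, 0]]
  jaw: 6

```text
time_s: 7.55
tcp_pos: [0.4409, -0.3032, 0.2079]
eef_rot: [180.0, 0.1, -9.5]
contact_force: [0.5, -0.3, 0.2]
gripper_width: 0.0577
gripper_force: 0.0
```

Call:
move_arm:
  targets:
    - [[-6, -6, -2], [0, 0, 0]]
    - [[-6, -6, -2], [0, 0, 0]]

```text
time_s: 7.8
tcp_pos: [0.3908, -0.233, 0.2277]
eef_rot: [-180.0, -0.1, -9.5]
contact_force: [0.9, 0.8, 0.7]
gripper_width: 0.0601
gripper_force: 0.0
```

```bash
python3 - <<'E'
from h import *
d=viewer.capture("wrist"); cv2.imwrite("pics/w4.png",d["image"])
s=r.get_state(); print(s["tcp_pos"].round(4),s["eef_rot"].round(2))
o=outline_of("controller","wrist")
if o:
  p,e=fit([(d,o[0]["mask"].astype(float))],np.array([.4434,-.302,-.26]),CTRL); print(p.round(4),np.degrees(p[2]).round(1),round(e,3))
q=pinpoint("speed_grip","wrist")
if q:
  y,x=q[0]["location"]; print(x,y)
  g=cv2.cvtColor(d["image"],cv2.COLOR_BGR2GRAY); m=np.zeros_like(g); cv2.circle(m,(int(x),int(y)),28,1,-1)
  ys,xs=np.where((g>150)&(m>0)); W=np.array([onz(d,(y,x),.089)[:2] for y,x in zip(ys,xs)])
  c=W.mean(0); u,sv,v=np.linalg.svd(W-c); print(len(xs),c.round(4),"dir",np.degrees(np.arctan2(*v[0][::-1])),sv)
E
```

```text
[ 0.3897 -0.232   0.2282] [-1.7995e+02 -1.2000e-01 -9.5100e+00]
[ 0.4426 -0.3005 -0.2674] -15.3 0.041
339.8 129.2
69 [ 0.4318 -0.2993] dir 157.29980624432113 [0.03795806 0.02970089]
```

View pics/w4.png

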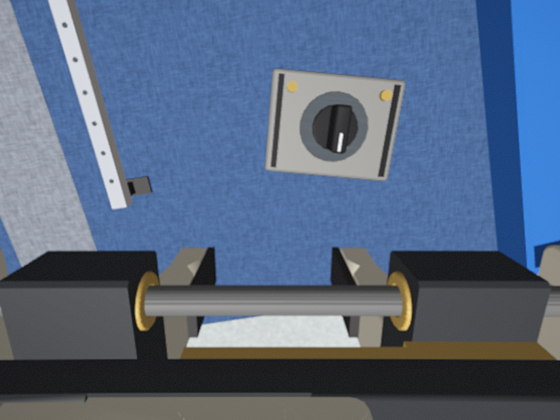

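The view shows the box from (275,70) to (403,180). The knob at (338,128) now has its bar and white line parallel to the black strips, which matches off. I'll measure that precisely along with the bogie.

```bash
python3 - <<'E'
from h import *
d=viewer.capture("wrist"); g=cv2.cvtColor(d["image"],cv2.COLOR_BGR2GRAY)
m=np.zeros_like(g); m[128:156,332:350]=1
ys,xs=np.where((g>130)&(m>0)); W=np.array([onz(d,(y,x),.089)[:2] for y,x in zip(ys,xs)])
c=W.mean(0); u,sv,v=np.linalg.svd(W-c); print(len(xs),xs.min(),xs.max(),ys.min(),ys.max(),"dir",np.degrees(np.arctan2(*v[0][::-1])),sv)
E
```

```text
78 337 342 134 153 dir 165.45751407248662 [0.0414576  0.00903297]
```

The knob's bar is at -14.5° against about -15.1° for the box, so it is off. Next I'll view the bogie from near the grasp.

Call:
move_arm:
  targets:
    - [[1.5, -5, 0], [0, 0, -0.05]]
    - [[3, -10, 0], [0, 0, -0.1]]
    - [[4.5, -15, 0], [0, 0, -0.155]]
    - [[6, -19.2, 0], [0, 0, -0.155]]
    - [[6, -19.2, 0], [0, 0, -0.155]]
  jaw: 6

```text
time_s: 8.62
tcp_pos: [0.4847, -0.0529, 0.2255]
eef_rot: [180.0, 0.1, -0.5]
contact_force: [-1.0, -0.9, -0.3]
gripper_width: 0.0601
gripper_force: 0.0
```

```bash
python3 - <<'E'
from h import *
d=viewer.capture("wrist"); cv2.imwrite("pics/w5.png",d["image"])
s=r.get_state(); print(s["tcp_pos"].round(4),s["eef_rot"].round(2),s["contact_force"])
for n in("bogie_balance","bogie_wheels"):
  print(n,[(round(p["score"],2),onz(d,p["location"],.03).round(4)) for p in pinpoint(n,"wrist")[:2]])
o=outline_of("bogie_balance","wrist")
if o:
  p,e=fit([(d,o[0]["mask"].astype(float))],np.array([.5645,-.067,-.01]),BOG[:2]); print(p.round(4),np.degrees(p[2]).round(2),round(e,3),o[0]["box"])
E
```

```text
[ 0.4838 -0.0539  0.2255] [ 1.7996e+02  1.2000e-01 -5.3000e-01] [0.40538356 0.44650736 0.33537806]
bogie_balance [(0.89, array([ 0.5647, -0.0677,  0.03  ]))]
bogie_wheels [(0.73, array([ 0.639 , -0.0677,  0.03  ]))]
[ 0.5659 -0.065  -0.0161] -0.92 0.091 [238.2, 0.0, 333.9, 262.1]
```

View pics/w5.png

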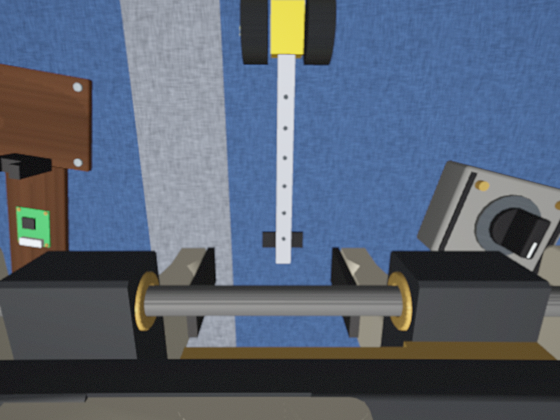

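The bar is clearly visible, from its rear end at (283,263) to the hub at (287,54). I'll use those pixels as a cross-check.

```bash
python3 - <<'E'
from h import *
d=viewer.capture("wrist"); im=d["image"].astype(int)
g=im.min(2)>140
P=[]
for y in range(62,258,4):
  xs=[x for x in range(265,305) if g[y,x]]
  if len(xs)>8: P.append(onz(d,(y,(xs[0]+xs[-1])/2),.038)[:2])
P=np.array(P); f=np.polyfit(P[:,0],P[:,1],1); print(len(P),"yaw",np.degrees(np.arctan(f[0])),"y at .565",np.polyval(f,.565), "rms",np.std(P[:,1]-np.polyval(f,P[:,0])))
col=im[240:275,283].min(1); print(col)
for y in(262.5,263.5): print(onz(d,(y,283.5),.038)[0]+.17)
s=r.get_state(); print(s["tcp_pos"].round(4))
E
```

```text
49 yaw -0.8566330186274129 y at .565 -0.06524541836779726 rms 0.0001600721801657731
[214 214 215 214 214 213 213 214 214 213 213 213 214 214 213 214 213 214
 214 216 214 185 128  83  77  82  84  82  83  86  85  81  81  78  76]
0.5639033561059942
0.5626517045671013
[ 0.4828 -0.0555  0.2263]
```

Call:
move_arm:
  targets:
    - [[5, 1.08, 0], [0, 0, 0.006]]
    - [[8.1, 1.08, 2], [0, 0, 0.006]]
    - [[8.1, 1.08, 7], [0, 0, 0.006]]
    - [[8.1, 1.08, 12], [0, 0, 0.006]]
    - [[8.1, 1.08, 16], [0, 0, 0.006]]
  jaw: 6

```text
time_s: 9.5
tcp_pos: [0.5631, -0.0675, 0.0648]
eef_rot: [180.0, 0.1, -1.1]
contact_force: [1.0, 0.3, -0.8]
gripper_width: 0.06
gripper_force: 0.0
```

Call:
move_arm:
  targets:
    - [[0, 0, 2], [0, 0, 0]]
    - [[0, 0, 4], [0, 0, 0]]
    - [[0, 0, 5.3], [0, 0, 0]]
    - [[0, 0, 5.3], [0, 0, 0]]

```text
time_s: 10.0
tcp_pos: [0.5633, -0.0669, 0.0129]
eef_rot: [180.0, 0.1, -1.0]
contact_force: [-0.5, 0.1, -0.7]
gripper_width: 0.06
gripper_force: 0.0
```

Call:
move_arm:
  targets:
    - [[0, 0, 0], [0, 0, 0]]
    - [[0, 0, 0], [0, 0, 0]]
    - [[0, 0, 0], [0, 0, 0]]
    - [[0, 0, 0], [0, 0, 0]]
    - [[0, 0, 0], [0, 0, 0]]
  jaw: 0
  squeeze: 40

```text
time_s: 10.62
tcp_pos: [0.564, -0.0662, 0.0137]
eef_rot: [-180.0, -0.0, -1.0]
contact_force: [-0.2, -1.7, 1.6]
gripper_width: 0.016
gripper_force: 35.4
```

Call:
move_arm:
  targets:
    - [[0, 0, 0], [0, 0, 0]]
    - [[0, 0, 0], [0, 0, 0]]
    - [[0, 0, 0], [0, 0, 0]]

```text
time_s: 11.0
tcp_pos: [0.564, -0.0662, 0.0137]
eef_rot: [180.0, -0.0, -1.0]
contact_force: [-0.1, 0.7, 2.7]
gripper_width: 0.0153
gripper_force: 40.0
```

Gripped at 40 N. Now a gentle lift.

Call:
move_arm:
  targets:
    - [[0, 0, -1], [0, 0, 0]]
    - [[0, 0, -3], [0, 0, 0]]
    - [[0, 0, -6], [0, 0, 0]]
    - [[0, 0, -9], [0, 0, 0]]
    - [[0, 0, -12], [0, 0, 0]]

```text
time_s: 11.62
tcp_pos: [0.5633, -0.0663, 0.1345]
eef_rot: [-180.0, 0.0, -1.0]
contact_force: [0.2, 0.0, -5.3]
gripper_width: 0.0155
gripper_force: 40.0
```

Call:
move_arm:
  targets:
    - [[0, 0, -2], [0, 0, 0]]
    - [[0, 0, -3], [0, 0, 0]]
    - [[0, 0, -3], [0, 0, 0]]

```text
time_s: 12.0
tcp_pos: [0.5639, -0.0662, 0.1638]
eef_rot: [-180.0, -0.0, -1.0]
contact_force: [-0.4, -0.1, -3.2]
gripper_width: 0.0157
gripper_force: 40.0
```

```bash
python3 - <<'E'
from h import *
s=r.get_state()
for k in("tcp_pos","eef_rot","contact_force","moment","gripper_width","gripper_force"): print(k,np.round(s[k],3))
for c in("side","wrist"):
  d=viewer.capture(c); cv2.imwrite(f"pics/{c}6.png",d["image"])
  print(c,[(n,[(round(p["score"],2),np.round(p["location"],1)) for p in pinpoint(n,c)[:1]]) for n in("bogie_balance","bogie_wheels","cradle")])
  g=s["tcp_pos"]+[0,0,.019]; print(proj(d,[g,g+[.07,-.001,0],g+[-.17,.003,0]]).round(1))
E
```

```text
tcp_pos [ 0.564 -0.066  0.164]
eef_rot [-1.79981e+02 -2.70000e-02 -9.73000e-01]
contact_force [-0.429 -0.139 -3.237]
moment [-0.079  0.009  0.039]
gripper_width 0.016
gripper_force 39.998
side [('bogie_balance', [(0.78, array([165.8, 305.2]))]), ('bogie_wheels', [(0.66, array([158. , 271.6]))]), ('cradle', [(0.59, array([318.7, 332.7]))])]
[[305.3 163.4]
 [269.2 160.4]
 [396.8 171.4]]
wrist [('bogie_balance', [(0.71, array([278.5, 274.3]))]), ('bogie_wheels', [(0.69, array([124.6, 273.1]))]), ('cradle', [])]
[[273.7 284.2]
 [273.2 128.9]
 [273.6 537.1]]
```

View pics/side6.png

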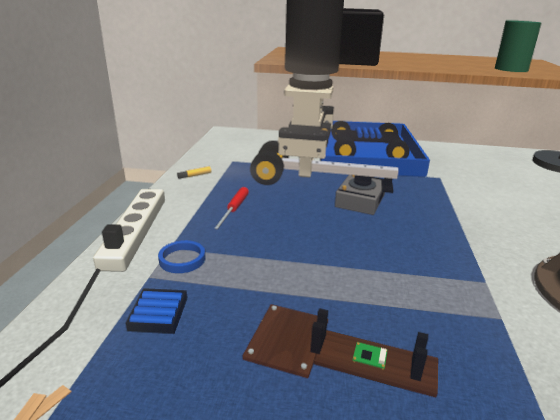

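The side view shows the bogie held level, with the bar from (268,160) to (396,171) matching the prediction and the chassis clear. Now I'll carry it over the chassis.

Call:
move_arm:
  targets:
    - [[-0.6, -2, 0], [0, 0, 0.015]]
    - [[-1.7, -6, 0], [0, 0, 0.035]]
    - [[-3, -10.5, 0], [0, 0, 0.06]]
    - [[-4.4, -15, 0], [0, 0, 0.085]]
    - [[-5.7, -19.5, 0], [0, 0, 0.11]]

```text
time_s: 13.02
tcp_pos: [0.5097, 0.1311, 0.1636]
eef_rot: [-180.0, -0.0, -7.3]
contact_force: [1.4, -0.3, -3.6]
gripper_width: 0.0162
gripper_force: 40.0
```

Call:
move_arm:
  targets:
    - [[-1.9, -3.9, 0], [0, 0, 0.025]]
    - [[-3.0, -7, 1], [0, 0, 0.04]]
    - [[-3.3, -8.3, 2], [0, 0, 0.045]]
    - [[-3.3, -8.3, 2.5], [0, 0, 0.045]]
    - [[-3.3, -8.3, 2.5], [0, 0, 0.045]]

```text
time_s: 13.65
tcp_pos: [0.4878, 0.2152, 0.1379]
eef_rot: [179.9, 0.1, -9.9]
contact_force: [-1.2, -0.2, -3.7]
gripper_width: 0.0157
gripper_force: 40.0
```

```bash
python3 - <<'E'
from h import *
s=r.get_state()
for k in("tcp_pos","eef_rot","contact_force","moment","gripper_width","gripper_force"): print(k,np.round(s[k],3))
D={c:viewer.capture(c) for c in("side","scene","wrist")}
for c,d in D.items():
  cv2.imwrite(f"pics/{c}7.png",d["image"])
  for n in("chassis",):
    o=outline_of(n,c)
    if o: print(c,n,round(o[0]["score"],2),o[0]["box"]); 
    if o and c!="scene":
      p,e=fit([(d,o[0]["mask"].astype(float))],np.array([.486,.2188,-.173]),CHAS); print(p.round(4),e)
E
```

```text
tcp_pos [0.488 0.215 0.138]
eef_rot [ 1.7992e+02  5.6000e-02 -9.8670e+00]
contact_force [-1.162 -0.213 -3.71 ]
moment [-0.123  0.08  -0.009]
gripper_width 0.016
gripper_force 39.999
side chassis 0.72 [241.4, 302.5, 437.1, 396.9]
[ 0.484   0.2187 -0.1696] 0.039050148855353656
scene chassis 0.8 [356.6, 104.6, 417.6, 208.8]
wrist chassis 0.69 [228.8, 60.6, 311.9, 350.8]
[0.0171 0.2921 0.8603] 1.0
```

View pics/side7.png

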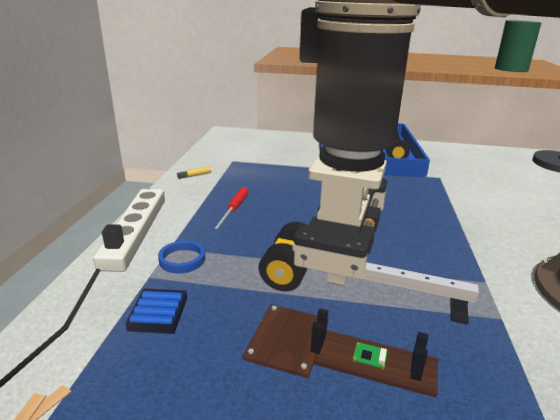

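The bogie is level over the chassis, wheels at (285,260) over the broad end and bar along the saddles. A small final correction and lowering to 80 mm.

Call:
move_arm:
  targets:
    - [[-0.3, -0.3, 0.7], [0, 0, 0]]
    - [[-0.3, -0.3, 1.4], [0, 0, 0]]
    - [[-0.3, -0.3, 1.4], [0, 0, 0]]
    - [[-0.3, -0.3, 1.4], [0, 0, 0]]
    - [[-0.3, -0.3, 1.4], [0, 0, 0]]

```text
time_s: 14.58
tcp_pos: [0.4857, 0.2198, 0.1247]
eef_rot: [-180.0, -0.0, -9.8]
contact_force: [-1.0, 0.4, -3.1]
gripper_width: 0.0157
gripper_force: 40.0
```

```bash
python3 - <<'E'
from h import *
s=r.get_state()
for k in("time_s","tcp_pos","eef_rot","qd","contact_force","gripper_width","gripper_force"): print(k,np.round(s[k],3))
D={c:viewer.capture(c) for c in("side","scene")}
g=s["tcp_pos"]+[0,0,.0165]; u=np.array([np.cos(-.173),np.sin(-.173),0])
for c,d in D.items():
  print(c,[(n,[np.round(p["location"][::-1],1) for p in pinpoint(n,c)[:1]]) for n in("bogie_balance","bogie_wheels")],proj(d,[g,g+.07*u]).round(1).tolist())
print(r.close_job())
E
```

```text
time_s 14.575
tcp_pos [0.486 0.22  0.125]
eef_rot [-1.7999e+02 -1.3000e-02 -9.8360e+00]
qd [ 0.003 -0.187 -0.027 -0.054  0.038 -0.081]
contact_force [-0.98   0.352 -3.119]
gripper_width 0.016
gripper_force 39.999
side [('bogie_balance', []), ('bogie_wheels', [array([290.1, 262.1])])] [[339.4, 275.6], [289.3, 264.7]]
scene [('bogie_balance', [array([146.7, 174.7])]), ('bogie_wheels', [array([397.8, 144.8])])] [[393.7, 117.9], [397.7, 146.0]]
the job is handed in; nothing more can be done
None
```

The knob is off (bar within about 1° of the off position), and the bogie is held level and still about 80 mm above the saddles, over the cradle point with the wheels over the broad end; I handed the job in at about 14.7 s but got no verdict back.

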